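# Find the empty bay behind the flaps and load the carton

### The arm

A 6-joint arm with a two-finger parallel gripper is mounted at the origin on a cart in front of the work surface, level with it; the furniture and walls round the work are solid. World frame = base frame: x ahead of the robot, y to its left, z up, the work surface at z = 0. Lengths are in m, angles in degrees, forces in N, time in s.
With the tool pointing down it reaches from about 0.375 to 0.9 m from the base axis. Payload 3.1 kg.
Tool frame: the origin (TCP) lies where the fingers leave the gripper's body, on its centre line; the fingertips stand bot.tips_ahead ahead of it and the grasp point (between the pads) lies 51 mm ahead of it (bot.tips_ahead is the distance from the TCP to the fingertips, in m); z points along the fingers, x is the direction in which the jaws open and shut, and the axes are right-handed (so a half turn about z gives the same grasp; the last joint's range is limited). The gripper opens to 87 mm and grips with 3 to 60 N. Pads are 19 mm wide; open, the fingers measure 117 mm over their backs; the gripper's body (75 mm by 190 mm) begins 51 mm behind the grasp point.
Start: joints at [53.715, 30.224, 82.088, -0, 67.689, -10.227], TCP at [0.275, 0.561, 0.292] pointing down, gripper open.
Joint ranges: [-176.69, 176.69], [-43.24, 126.21], [12.49, 139.97], [-82, 262], [0, 151.66], [-163.58, 163.58]. Speed limits (degrees/s): [159.86, 159.86, 180, 180, 180, 180].

### API

Orientations are given as a 3x3 rotation matrix whose columns are the frame's x, y, z axes.
In Python, from rig import bot, vision, nets gives the robot as it stands.
- The arm moves only by the tool play_rows, never from a script. Its argument "series" is a list of rows, each an object of numbers: "tx", "ty", "tz": the shift along the world's x, y, z as a fraction of full scale; "turn": the turn about the world's z as a fraction of full scale. A call has 1 to 10 rows; each row shifts and turns the commanded pose from where the row before left it; what a row does not reach is not made up. Full scale, the value 1, is 0.8 m for a shift and 60 degrees for a turn. A row lasts 1/10 s, in which the tool goes at most 50 mm and 8.59 degrees, less where a joint would pass 70% of its speed; a pose out of reach is approached as far as the arm can. A call with a number of a shift or a turn outside -1 to 1 is refused whole. A call with a gripper value outside its range is refused whole. "gripper" is the opening, from 0 (shut) to 1 (fully open), set as the call begins (left out, the last holds). The fingers move at their own pace and stop on an object; the grip force is fixed at half the most. Time passes only in rows, so rows that do not move let the fingers close. It gives the time, the measured TCP pose, the force and the opening at its end, in the units of the state.
- bot.read_state(): the state, without advancing time (a new reading comes with each control period).
- vision.capture(name): name is "scene" or "top"; returns a dict with "pixels" (384x512x3 uint8, blue, green, red), "fx", "fy", "cx", "cy" (pixels), "extrinsics" (4x4, takes a point from camera to world coordinates). Camera axes: x right, y down, z forward; pixel columns grow to the right and rows downward; lengths in m; the calibration is good to about 2 mm. A picture is of the moment at which its call begins. There is no depth.
- bot.hand_in(): hands the job in, once; it reports no verdict.
Trained networks look in a picture, given as the dict that the camera call returned (one of the last four; its "shot" number tells which), for a name from the list of things; names that differ only in an ending like _2 or _b are one class to them, and where a whole thing is asked for, a point or a joint stands for the part that bears it (a point fixed in the world has none). Each returns a list of dicts, best first, with "confidence" (0 to 1); they miss things now and then, are a little off and sometimes report something else, mostly with a low value. They report only what shows in the picture. A call takes as long as a camera call.
- nets.look_for(picture, query): "at" ([column, row] as shares, 0 to 1, of the picture: columns of its width, rows of its height, amid what is visible of it).
- nets.masks_of(picture, query): "region" (384x512 bool, what is visible of it) and "at" ([column, row] as shares, 0 to 1, of the picture: columns of its width, rows of its height, amid what is visible of it).
The state is a dict: "time_s": time; "joint_positions": joint angles; "qvel": joint speeds; "tau": joint torques, N m; "position": TCP position; "tcp_rot": TCP orientation; "force": force on the tool from outside, world axes, zero at the start; "moment": the same for the moment, N m; "opening": opening from 0.0 (shut) to 1.0 (fully open).
Only numpy, scipy, OpenCV 4.12 (cv2) and the standard library are available. Lean on these libraries where they do the work, as an engineer would, in place of code of your own. Each camera call takes 0.05 s, during which the arm holds its last target.

### The job

Exactly one of the rack's four flapped bays is empty. Leave the loose carton where it lies while you press the flaps in by touch until you find the one that swings in freely, a good 20 mm; then put the carton lengthwise through that flap and push it fully home against the back of the bay.

Things in the scene. Friction and masses are not known exactly. Their poses are not given: they have to be found in the camera images.
- rack: Fixed four-bay rack, grey walls, white roof, no floor: 318 wide (y), 139 deep, 94 high. Origin: on the bench under the roof's front edge, mid width; x points into the bays, y left, z up. Bays 1-4, left to right, centred at y = +117, +39, -39, -117; each 72 wide between 6 mm walls. Wall noses reach out to x = -50 at the foot, sloping back to the roof edge (x = -4). Back wall's inside: x = +84.
- carton: Loose carton, green with white top, 57 x 101 x 53 mm (own x, y, z), about 0.12 kg, on the bench before the rack. Origin: centre of its underside; long axis y. Goes in lengthwise on the bench, either end first. Home against the back wall its centre is at rack x = +33 mm, its near end at x = -18 mm, outside the roof edge, so it can be pushed home from outside, 25 to 50 mm above the bench.
- press_1 (a point): Where to press flap 1: on its outer face at rest, mid width of bay 1, 26 mm above the bench, at rack x = -38 mm; press along rack +x. The opaque grey flap hangs from the roof edge (x = 0, z = 88 mm) and slopes out to its lower edge at x = -43, z = 14 mm. Three bays hold a like carton, home, just behind the flap; one, unseen, is empty. Left of world y = 0.40 stands tall equipment.
- flap_1 (a joint): Swing of flap 1 in rad: about 0 at rest, growing as its lower edge goes in. A light spring closes it (under 2 N; pushing a carton through may knock up to 10 N). Pressed there, the empty bay's flap gives 20 mm and more (0.3 rad); a taken bay's stops hard within about 6 mm (under 0.12 rad). A carton that goes in swings it up, and it stays lying on the carton (about 1.5 rad).
- press_2 (a point): Where to press flap 2: on its outer face at rest, mid width of bay 2, 26 mm above the bench, at rack x = -38 mm; press along rack +x. The opaque grey flap hangs from the roof edge (x = 0, z = 88 mm) and slopes out to its lower edge at x = -43, z = 14 mm. Three bays hold a like carton, home, just behind the flap; one, unseen, is empty. Left of world y = 0.40 stands tall equipment.
- flap_2 (a joint): Swing of flap 2 in rad: about 0 at rest, growing as its lower edge goes in. A light spring closes it (under 2 N; pushing a carton through may knock up to 10 N). Pressed there, the empty bay's flap gives 20 mm and more (0.3 rad); a taken bay's stops hard within about 6 mm (under 0.12 rad). A carton that goes in swings it up, and it stays lying on the carton (about 1.5 rad).
- press_3 (a point): Where to press flap 3: on its outer face at rest, mid width of bay 3, 26 mm above the bench, at rack x = -38 mm; press along rack +x. The opaque grey flap hangs from the roof edge (x = 0, z = 88 mm) and slopes out to its lower edge at x = -43, z = 14 mm. Three bays hold a like carton, home, just behind the flap; one, unseen, is empty. Left of world y = 0.40 stands tall equipment.
- flap_3 (a joint): Swing of flap 3 in rad: about 0 at rest, growing as its lower edge goes in. A light spring closes it (under 2 N; pushing a carton through may knock up to 10 N). Pressed there, the empty bay's flap gives 20 mm and more (0.3 rad); a taken bay's stops hard within about 6 mm (under 0.12 rad). A carton that goes in swings it up, and it stays lying on the carton (about 1.5 rad).
- press_4 (a point): Where to press flap 4: on its outer face at rest, mid width of bay 4, 26 mm above the bench, at rack x = -38 mm; press along rack +x. The opaque grey flap hangs from the roof edge (x = 0, z = 88 mm) and slopes out to its lower edge at x = -43, z = 14 mm. Three bays hold a like carton, home, just behind the flap; one, unseen, is empty. Left of world y = 0.40 stands tall equipment.
- flap_4 (a joint): Swing of flap 4 in rad: about 0 at rest, growing as its lower edge goes in. A light spring closes it (under 2 N; pushing a carton through may knock up to 10 N). Pressed there, the empty bay's flap gives 20 mm and more (0.3 rad); a taken bay's stops hard within about 6 mm (under 0.12 rad). A carton that goes in swings it up, and it stays lying on the carton (about 1.5 rad).

How it is judged (in metres and radians):
On the way:
1. the flap of the empty bay has been pressed in by 0.2 rad or more while the carton was still where it started (within 20 mm) (value of joint any of flap_1, flap_2, flap_3, flap_4 above 0.2 rad and distance of carton from where it was at the start of the episode below 0.02 m), for 0.1 s.
At the end, for the whole second after the job is handed in: The carton lies flat on the bench inside a bay (within 15 mm of the bay's centre line, along the bay within 0.2 rad), pushed home to within 12 mm of the back wall, and is at rest ((y of carton in the frame of rack between 0.102 and 0.132 m or y of carton in the frame of rack between 0.024 and 0.054 m or y of carton in the frame of rack between -0.054 and -0.024 m or y of carton in the frame of rack between -0.132 and -0.102 m) and x of carton in the frame of rack between 0.021 and 0.045 m and height (world z) of carton below 0.01 m and angle between carton's own z axis and vertical below 0.1 rad and angle between the y axis of carton and the x axis of rack, either way round below 0.2 rad and linear speed of carton below 0.02 m/s); the robot touches nothing.
It also fails if it takes over 72 s, if anything falls off the work surface, if the arm or the gripper's body presses on something with over 40 N, if the wrist force passes 120 N, or if a joint passes its speed limit or range.

## Working session

There is one attempt and no reset: what is moved stays moved. The work goes in short steps, Python scripts to look and compute and a tool call to move; the robot and the scene stay as the last step left them, time stands still between calls to the robot, and variables do not carry over. Pictures are saved under pics/ and viewed, and the job is handed in when it is done.

Besides the shell and the picture viewer there is one more tool, called after "Emit:" as name([rows], argument=value, ...), one row to a line, values as JSON. play_rows: Moves the arm, as the interface text tells. Shift numbers are shares of 0.8 m and turn numbers shares of 60 degrees, none past 1 either way. Its arguments: {"type":"object","properties":{"series":{"type":"array"},"gripper":{"type":"number"}},"required":["series"]}

```bash
ls; mkdir -p pics; python3 - <<'E'
from rig import bot,vision,nets
import cv2,numpy as np
s=bot.read_state();print(s, bot.tips_ahead)
for n in("scene","top"):
    p=vision.capture(n);cv2.imwrite(f"pics/{n}0.png",p["pixels"]);print(n,p["fx"],p["fy"],p["cx"],p["cy"],p["extrinsics"],p["shot"])
    for q in("rack","carton","press_1"):
        for r in nets.look_for(p,q)[:5]:print(q,r["confidence"],np.array(r["at"])*[512,384])
E
```

```text
pics
{'time_s': 0.0, 'joint_positions': array([ 5.37152466e+01,  3.02815144e+01,  8.21574041e+01, -1.89167712e-03,
        6.76890221e+01, -1.02291763e+01]), 'qvel': array([-0.02606533,  0.05714446,  0.10795473,  0.02111473,  0.116019  ,
       -0.1033044 ]), 'tau': array([ 5.44352060e-04, -4.40039170e+01, -1.76595247e+01,  6.34364784e-02,
        5.80394478e-02, -1.32943342e-04]), 'position': array([0.27416893, 0.56099562, 0.29123849]), 'tcp_rot': array([[ 4.39230055e-01,  8.98373684e-01, -1.29685528e-03],
       [ 8.98371920e-01, -4.39231817e-01, -1.81805221e-03],
       [-2.20291037e-03, -3.66515194e-04, -9.99997506e-01]]), 'force': array([ 0.07277114, -0.36582624,  0.26539982]), 'moment': array([-0.02260084, -0.012567  , -0.02685643]), 'opening': 0.9978378007605753} 0.0697
scene 383.8987239764163 383.8987239764163 251.16473207555947 185.05608079687346 [[-0.30992011 -0.69133245  0.65269363 -0.02507805]
 [-0.95061365  0.2374697  -0.19985453  0.20271509]
 [-0.01682904 -0.68239841 -0.7307867   0.7194966 ]
 [ 0.          0.          0.          1.        ]] 1
rack 0.75 [210.3808 168.8832]
rack 0.27 [198.912  188.5056]
carton 0.68 [307.2    227.7888]
press_1 0.61 [210.5856 173.6832]
top 433.8628605621438 433.8628605621438 259.6205962661212 190.03020237495988 [[ 0.00327175 -0.98190239  0.18935943  0.3532672 ]
 [-0.99918007  0.00443166  0.0402437   0.02685832]
 [-0.04035456 -0.18933583 -0.9810828   0.92177756]
 [ 0.          0.          0.          1.        ]] 2
rack 0.57 [238.7968 129.216 ]
carton 0.59 [321.6896 233.8176]
press_1 0.68 [240.5888 129.9072]
press_1 0.26 [294.2976 156.5952]
```

View pics/scene0.png

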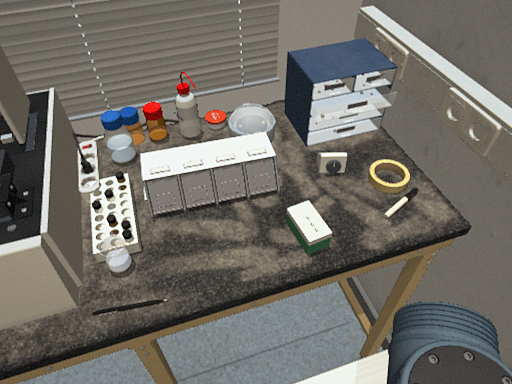

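View pics/top0.png

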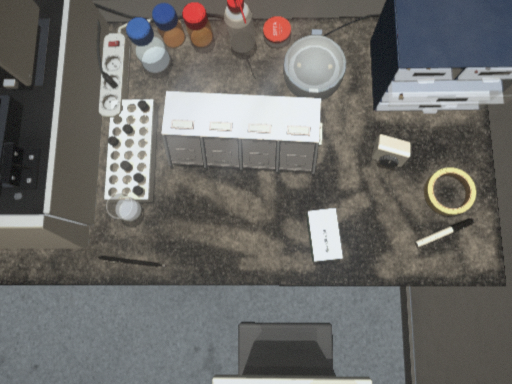

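```bash
python3 - <<'E'
import cv2
a=cv2.imread("pics/scene0.png")[120:260,130:340];cv2.imwrite("pics/s0z.png",cv2.resize(a,None,fx=3.8,fy=3.8,interpolation=cv2.INTER_CUBIC))
a=cv2.imread("pics/top0.png")[80:270,155:355];cv2.imwrite("pics/t0z.png",cv2.resize(a,None,fx=3.1,fy=3.1,interpolation=cv2.INTER_CUBIC))
E
```

```text
(no output)
```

View pics/s0z.png

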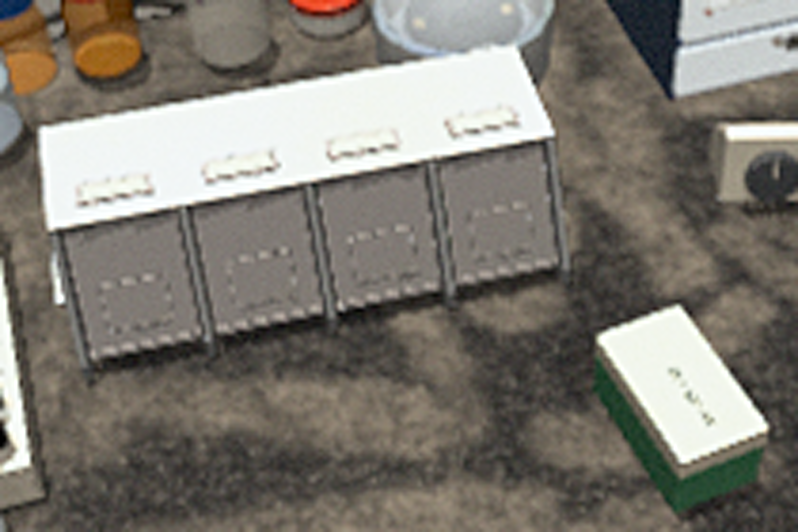

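View pics/t0z.png

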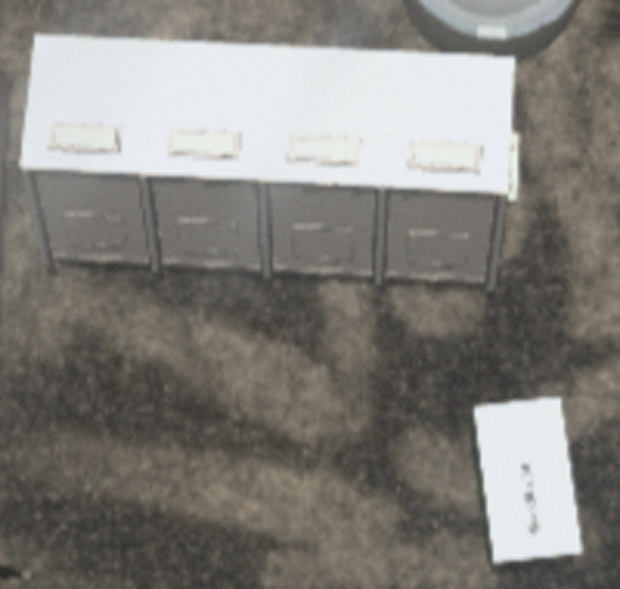

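```bash
cat > fit.py <<'E'
import numpy as np
from scipy.optimize import least_squares
C={"scene":(383.899,251.165,185.056,np.array([[-0.30992011,-0.69133245,0.65269363,-0.02507805],[-0.95061365,0.2374697,-0.19985453,0.20271509],[-0.01682904,-0.68239841,-0.7307867,0.7194966]])),
"top":(433.863,259.621,190.030,np.array([[0.00327175,-0.98190239,0.18935943,0.3532672],[-0.99918007,0.00443166,0.0402437,0.02685832],[-0.04035456,-0.18933583,-0.9810828,0.92177756]]))}
def proj(n,P):
    f,cx,cy,T=C[n];q=(np.asarray(P)-T[:,3])@T[:,:3];return q[:,:2]/q[:,2:]*f+[cx,cy]
def w(p,L):
    c,s=np.cos(p[2]),np.sin(p[2]);L=np.asarray(L,float);return np.c_[p[0]+c*L[:,0]-s*L[:,1],p[1]+s*L[:,0]+c*L[:,1],L[:,2]]
def fit(obs,p0):
    f=lambda p:np.concatenate([(proj(n,w(p,L))-px).ravel() for n,L,px in obs])
    r=least_squares(f,p0,loss="soft_l1");return r.x,f(r.x).reshape(-1,2)
E
cat > m.py <<'E'
from fit import *
zs=lambda a:np.array(a)/3.8+[130,120]-0.4
zt=lambda a:np.array(a)/3.1+[155,80]-0.35
R=[(-.003,.159,.094),(-.003,-.159,.094),(.089,-.159,.094),(.089,.159,.094)]+[(-.05,y,0) for y in(.156,.078,0,-.078,-.156)]
S=zs([(50,229),(554,136),(519,45),(40,127),(88,375),(210,350),(331,324),(449,299),(565,275)])
T=zt([(22,167),(507,192),(515,57),(35,35),(52,270),(156,275),(267,281),(380,283),(491,288)])
K=[(-.0285,.0505,.053),(.0285,.0505,.053),(.0285,-.0505,.053),(-.0285,-.0505,.053)]
Sc=zs([(597,340),(681,305),(768,433),(683,472)]);Tc=zt([(474,406),(561,397),(581,554),(493,564)])
np.set_printoptions(precision=4,suppress=True)
for nm,o,p0 in(("rack",[("scene",R,S),("top",R,T)],[.5,.1,0]),("carton",[("scene",K,Sc),("top",K,Tc)],[.3,-.1,-1.4+1.57])):
    best=None
    for y in ([p0[2]] if nm=="rack" else [0.1,-1.5]):
        x,r=fit(o,[p0[0],p0[1],y])
        print(nm,x,np.degrees(x[2]),abs(r).mean());
        if best is None or abs(r).mean()<best[0]:best=(abs(r).mean(),x,r)
    print(best[2].T)
    for q in o: print(nm,q[0],fit([q],best[1])[0])
    if nm=="rack": rp=best[1]
for y in(.117,.039,-.039,-.117):print(w(rp,[(-.038,y,.026),(-.15,y,.026),(.033,y,0)]))
E
python3 m.py
```

```text
rack [ 0.6253  0.1022 -0.0633] -3.62880419343177 0.9248836932965424
[[-0.7861  0.3382 -0.8977 -0.4292  0.5699  1.121   1.0757  0.9937  0.6437
  -1.2369  0.7446  0.035  -0.5463 -0.6361  0.8157  0.3093 -0.5386 -0.4336]
 [-0.8757 -1.5793 -0.9498 -0.2486  1.6375  1.4949  1.7925  1.9969  2.1017
  -1.201  -1.097  -1.294  -1.3949 -0.395  -0.0605 -0.0319  1.304   1.6892]]
rack scene [ 0.6283  0.1024 -0.0729]
rack top [ 0.6245  0.1019 -0.0604]
carton [ 0.43   -0.0667 -1.47  ] -84.22204481119937 0.4855901870354664
carton [ 0.43   -0.0667 -1.47  ] -84.22204474536491 0.4855901876283415
[[ 0.0218  0.1187  0.9891 -0.1628 -0.4539 -0.2582  0.0181 -0.5077]
 [-1.1222  0.0653 -0.8209 -1.8033  0.4645  0.4688  0.413   0.0812]]
carton scene [ 0.4277 -0.0653 -1.4673]
carton top [ 0.4307 -0.0674 -1.4702]
[[0.5948 0.2214 0.026 ]
 [0.483  0.2285 0.026 ]
 [0.6657 0.2169 0.    ]]
[[0.5899 0.1436 0.026 ]
 [0.4781 0.1507 0.026 ]
 [0.6607 0.1391 0.    ]]
[[0.5849 0.0657 0.026 ]
 [0.4732 0.0728 0.026 ]
 [0.6558 0.0612 0.    ]]
[[ 0.58   -0.0121  0.026 ]
 [ 0.4682 -0.005   0.026 ]
 [ 0.6509 -0.0166  0.    ]]
```

Emit:
play_rows([
  {"ty": -0.05},
  {"ty": -0.05},
  {"ty": -0.05},
  {"ty": -0.05},
  {"ty": -0.05,"tx": 0.03},
  {"ty": -0.05,"tx": 0.03,"turn": 0.1},
  {"ty": -0.05,"tx": 0.03,"turn": 0.1},
  {"ty": -0.03,"tx": 0.05,"turn": 0.1},
  {"ty": -0.03,"tx": 0.05,"turn": 0.075},
  {"tx": 0.05,"tz": -0.03},
], gripper=0)

```text
invalid input
```

Emit:
play_rows([
  {"tx": 0.0,"ty": -0.05,"tz": 0.0,"turn": 0.0},
  {"tx": 0.0,"ty": -0.05,"tz": 0.0,"turn": 0.0},
  {"tx": 0.0,"ty": -0.05,"tz": 0.0,"turn": 0.0},
  {"tx": 0.0,"ty": -0.05,"tz": 0.0,"turn": 0.0},
  {"tx": 0.03,"ty": -0.05,"tz": 0.0,"turn": 0.0},
  {"tx": 0.03,"ty": -0.05,"tz": 0.0,"turn": 0.1},
  {"tx": 0.03,"ty": -0.05,"tz": 0.0,"turn": 0.1},
  {"tx": 0.05,"ty": -0.03,"tz": 0.0,"turn": 0.1},
  {"tx": 0.05,"ty": -0.03,"tz": 0.0,"turn": 0.075},
  {"tx": 0.05,"ty": 0.0,"tz": -0.03,"turn": 0.0},
], gripper=0.0)

```text
time_s: 1.4
position: [0.47, 0.2313, 0.271]
tcp_rot: [[0.064, 0.998, 0.007], [0.998, -0.064, 0.001], [0.001, 0.007, -1.0]]
force: [2.1, 1.0, 0.0]
opening: 0.173
```

Emit:
play_rows([
  {"tx": 0.03,"ty": -0.011,"tz": -0.04,"turn": 0.0},
  {"tx": 0.03,"ty": 0.0,"tz": -0.05,"turn": 0.0},
  {"tx": 0.03,"ty": 0.0,"tz": -0.05,"turn": 0.0},
  {"tx": 0.0175,"ty": 0.0,"tz": -0.04,"turn": 0.0},
  {"tx": 0.0,"ty": 0.0,"tz": -0.0225,"turn": 0.0},
  {"tx": 0.0,"ty": 0.0,"tz": 0.0,"turn": 0.0},
  {"tx": 0.0,"ty": 0.0,"tz": 0.0,"turn": 0.0},
])

```text
time_s: 2.1
position: [0.5524, 0.2247, 0.1063]
tcp_rot: [[0.062, 0.998, -0.001], [0.998, -0.062, -0.0], [-0.0, -0.001, -1.0]]
force: [-0.3, -0.5, 0.2]
opening: 0.004
```

```bash
python3 - <<'E'
from rig import bot,vision,nets
import cv2,numpy as np
s=bot.read_state();print(s['position'],s['force'])
for n in("scene","top"):
    p=vision.capture(n);cv2.imwrite(f"pics/{n}1.png",cv2.resize(p["pixels"],None,fx=1.5,fy=1.5))
E
```

```text
[0.55237832 0.22468579 0.10626284] [-0.26632449 -0.53585213  0.18887341]
```

View pics/scene1.png

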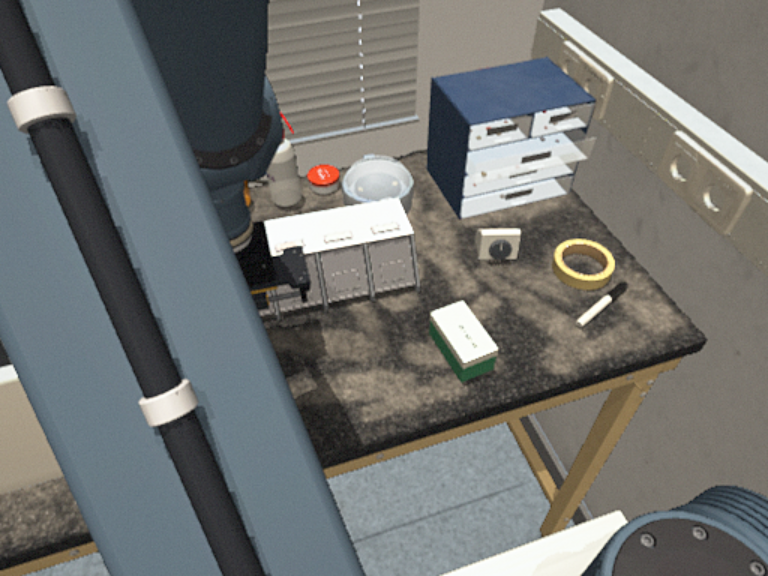

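View pics/top1.png

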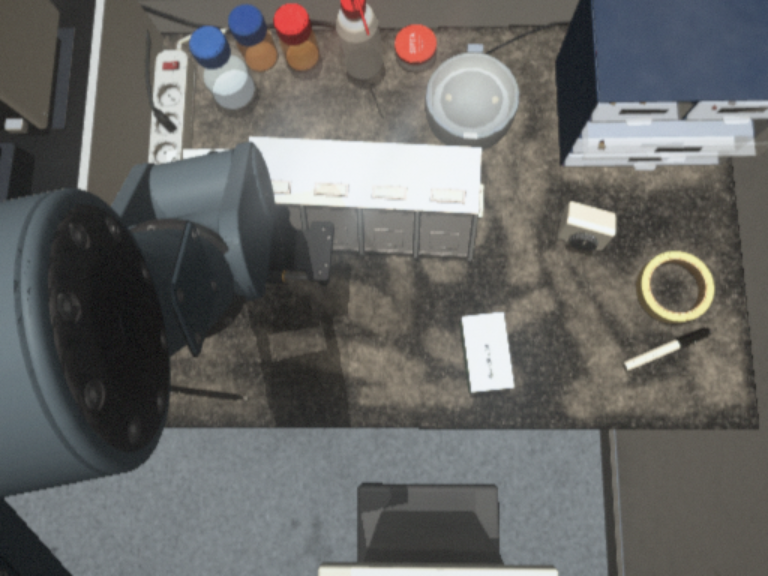

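Emit:
play_rows([
  {"tx": 0.015,"ty": -0.001,"tz": 0.0,"turn": 0.0},
  {"tx": 0.015,"ty": -0.001,"tz": 0.0,"turn": 0.0},
  {"tx": 0.01,"ty": -0.0006,"tz": 0.0,"turn": 0.0},
  {"tx": 0.0,"ty": 0.0,"tz": 0.0,"turn": 0.0},
])

```text
time_s: 2.6
position: [0.587, 0.2224, 0.107]
tcp_rot: [[0.063, 0.998, 0.004], [0.998, -0.063, 0.001], [0.001, 0.004, -1.0]]
force: [-0.9, -0.3, 0.0]
opening: 0.003
```

Emit:
play_rows([
  {"tx": 0.005,"ty": -0.0003,"tz": 0.0,"turn": 0.0},
  {"tx": 0.005,"ty": -0.0003,"tz": 0.0,"turn": 0.0},
  {"tx": 0.0,"ty": 0.0,"tz": 0.0,"turn": 0.0},
])

```text
time_s: 2.9
position: [0.5928, 0.2221, 0.1061]
tcp_rot: [[0.062, 0.998, 0.0], [0.998, -0.062, -0.0], [-0.0, 0.0, -1.0]]
force: [-0.5, 0.6, 0.4]
opening: 0.005
```

Emit:
play_rows([
  {"tx": 0.005,"ty": -0.0003,"tz": 0.0,"turn": 0.0},
  {"tx": 0.0,"ty": 0.0,"tz": 0.0,"turn": 0.0},
])

```text
time_s: 3.1
position: [0.5946, 0.2219, 0.1056]
tcp_rot: [[0.062, 0.998, -0.005], [0.998, -0.062, -0.0], [-0.001, -0.005, -1.0]]
force: [-3.5, 1.4, 0.6]
opening: 0.006
```

Emit:
play_rows([
  {"tx": 0.005,"ty": -0.0003,"tz": 0.0,"turn": 0.0},
  {"tx": 0.0,"ty": 0.0,"tz": 0.0,"turn": 0.0},
])

```text
time_s: 3.3
position: [0.5961, 0.2218, 0.1051]
tcp_rot: [[0.062, 0.998, -0.011], [0.998, -0.062, -0.001], [-0.001, -0.011, -1.0]]
force: [-9.2, 0.7, 3.1]
opening: 0.002
```

Emit:
play_rows([
  {"tx": 0.005,"ty": -0.0003,"tz": 0.0,"turn": 0.0},
  {"tx": 0.0,"ty": 0.0,"tz": 0.0,"turn": 0.0},
])

```text
time_s: 3.5
position: [0.5973, 0.2217, 0.1047]
tcp_rot: [[0.062, 0.998, -0.018], [0.998, -0.062, -0.001], [-0.002, -0.018, -1.0]]
force: [-11.9, 2.9, 5.7]
opening: 0.002
```

Emit:
play_rows([
  {"tx": -0.025,"ty": 0.0016,"tz": 0.0,"turn": 0.0},
  {"tx": -0.02,"ty": 0.0013,"tz": 0.0,"turn": 0.0},
  {"tx": -0.002,"ty": -0.0333,"tz": 0.0,"turn": 0.0},
  {"tx": -0.002,"ty": -0.033,"tz": 0.0,"turn": 0.0},
  {"tx": -0.002,"ty": -0.031,"tz": 0.0,"turn": 0.0},
  {"tx": 0.015,"ty": -0.001,"tz": 0.0,"turn": 0.0},
  {"tx": 0.01,"ty": -0.0006,"tz": 0.0,"turn": 0.0},
  {"tx": 0.0,"ty": 0.0,"tz": 0.0,"turn": 0.0},
])

```text
time_s: 4.3
position: [0.5861, 0.1445, 0.1067]
tcp_rot: [[0.062, 0.998, 0.004], [0.998, -0.062, 0.0], [0.0, 0.004, -1.0]]
force: [-0.1, -0.2, 0.0]
opening: 0.001
```

Emit:
play_rows([
  {"tx": 0.005,"ty": -0.0003,"tz": 0.0,"turn": 0.0},
  {"tx": 0.005,"ty": -0.0003,"tz": 0.0,"turn": 0.0},
  {"tx": 0.005,"ty": -0.0003,"tz": 0.0,"turn": 0.0},
  {"tx": 0.0,"ty": 0.0,"tz": 0.0,"turn": 0.0},
])

```text
time_s: 4.7
position: [0.5964, 0.1441, 0.1063]
tcp_rot: [[0.062, 0.998, 0.001], [0.998, -0.062, 0.0], [0.0, 0.001, -1.0]]
force: [0.7, -0.6, -0.3]
opening: 0.005
```

Emit:
play_rows([
  {"tx": 0.005,"ty": -0.0003,"tz": 0.0,"turn": 0.0},
  {"tx": 0.0,"ty": 0.0,"tz": 0.0,"turn": 0.0},
])

```text
time_s: 4.9
position: [0.6002, 0.1437, 0.1063]
tcp_rot: [[0.062, 0.998, 0.001], [0.998, -0.062, 0.0], [0.0, 0.001, -1.0]]
force: [0.1, 0.3, 0.9]
opening: 0.004
```

Emit:
play_rows([
  {"tx": 0.005,"ty": -0.0003,"tz": 0.0,"turn": 0.0},
  {"tx": 0.005,"ty": -0.0003,"tz": 0.0,"turn": 0.0},
  {"tx": 0.0,"ty": 0.0,"tz": 0.0,"turn": 0.0},
  {"tx": 0.0,"ty": 0.0,"tz": 0.0,"turn": 0.0},
])

```text
time_s: 5.3
position: [0.6079, 0.1431, 0.1062]
tcp_rot: [[0.062, 0.998, 0.0], [0.998, -0.062, -0.0], [-0.0, 0.0, -1.0]]
force: [-0.0, -0.3, 1.0]
opening: 0.002
```

Emit:
play_rows([
  {"tx": 0.0025,"ty": -0.0002,"tz": 0.0,"turn": 0.0},
  {"tx": 0.0025,"ty": 0.0,"tz": 0.0,"turn": 0.0},
  {"tx": 0.0,"ty": 0.0,"tz": 0.0,"turn": 0.0},
  {"tx": 0.0,"ty": 0.0,"tz": 0.0,"turn": 0.0},
])

```text
time_s: 5.7
position: [0.6118, 0.143, 0.1062]
tcp_rot: [[0.062, 0.998, 0.0], [0.998, -0.062, -0.0], [-0.0, 0.0, -1.0]]
force: [-0.5, -0.8, -0.0]
opening: 0.006
```

```bash
python3 - <<'E'
from rig import bot,vision,nets
import cv2,numpy as np
p=vision.capture("scene");cv2.imwrite(f"pics/scene2.png",cv2.resize(p["pixels"][100:260,120:360],None,fx=3.2,fy=3.2))
E
```

```text
(no output)
```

View pics/scene2.png

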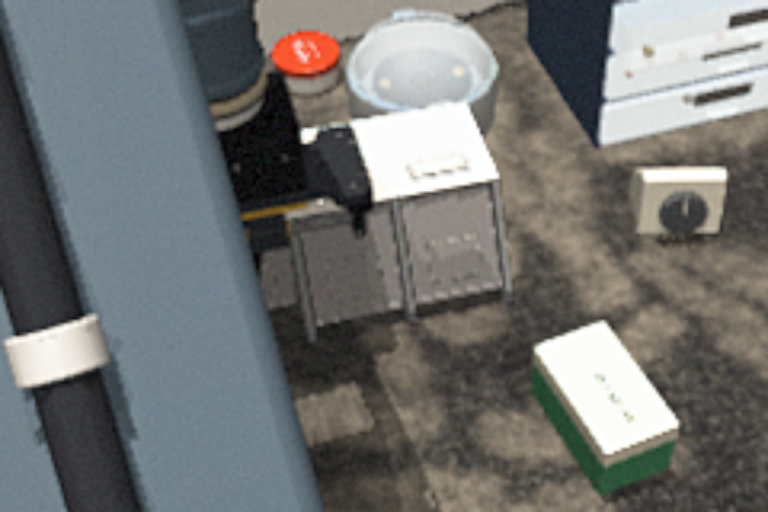

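Emit:
play_rows([
  {"tx": -0.05,"ty": 0.003,"tz": 0.0,"turn": 0.0},
  {"tx": -0.05,"ty": 0.0,"tz": 0.04,"turn": 0.0},
  {"tx": -0.03,"ty": -0.04,"tz": 0.05,"turn": 0.0},
  {"tx": -0.03,"ty": -0.053,"tz": 0.02,"turn": 0.0},
])

```text
time_s: 6.15
position: [0.4882, 0.0766, 0.1907]
tcp_rot: [[0.058, 0.998, 0.005], [0.998, -0.058, -0.0], [0.0, 0.005, -1.0]]
force: [0.9, -0.6, 0.9]
opening: 0.003
```

Emit:
play_rows([
  {"tx": -0.028,"ty": -0.044,"tz": 0.0,"turn": 0.04},
  {"tx": -0.028,"ty": -0.044,"tz": 0.0,"turn": 0.04},
  {"tx": -0.028,"ty": -0.044,"tz": 0.0,"turn": 0.04},
  {"tx": -0.0285,"ty": -0.045,"tz": 0.0,"turn": 0.036},
  {"tx": 0.0,"ty": 0.0,"tz": 0.0,"turn": 0.0},
  {"tx": 0.0,"ty": 0.0,"tz": 0.0,"turn": 0.0},
  {"tx": 0.0,"ty": 0.0,"tz": 0.0,"turn": 0.0},
  {"tx": 0.0,"ty": 0.0,"tz": 0.0,"turn": 0.0},
], gripper=1.0)

```text
time_s: 6.95
position: [0.3987, -0.0649, 0.1885]
tcp_rot: [[-0.103, 0.995, 0.001], [0.995, 0.103, -0.0], [-0.0, 0.001, -1.0]]
force: [0.1, -0.1, 0.6]
opening: 0.649
```

```bash
python3 - <<'E'
from rig import bot,vision,nets
import cv2,numpy as np
s=bot.read_state();print(s['time_s'],s['position'],s['tcp_rot'][:,0],s['opening'])
for n in("scene","top"):
    p=vision.capture(n);cv2.imwrite(f"pics/{n}3.png",cv2.resize(p["pixels"],None,fx=1.5,fy=1.5))
E
```

```text
6.95 [ 0.39874815 -0.06494361  0.18847938] [-1.03179875e-01  9.94662681e-01 -2.54439273e-04] 0.6489309632624508
```

View pics/scene3.png

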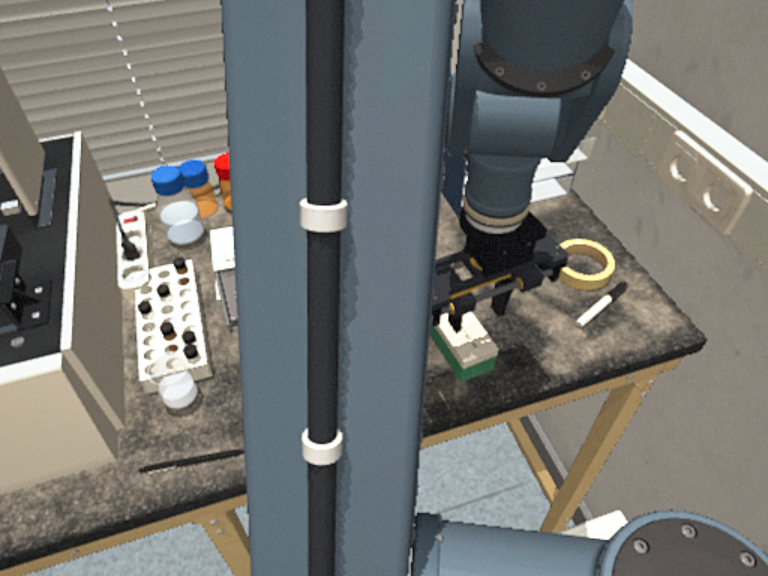

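View pics/top3.png

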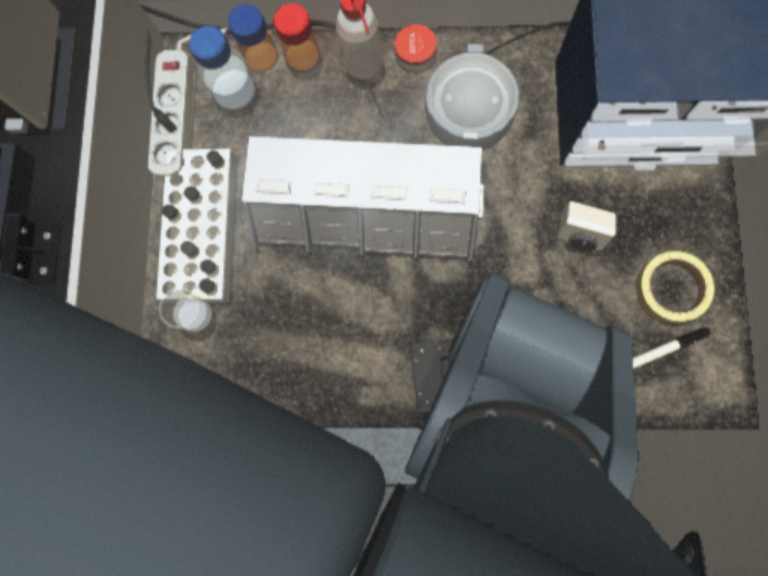

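Emit:
play_rows([
  {"tx": -0.006,"ty": -0.007,"tz": -0.02,"turn": 0.0},
  {"tx": 0.0,"ty": 0.0,"tz": -0.02,"turn": 0.0},
  {"tx": 0.0,"ty": 0.0,"tz": -0.01,"turn": 0.0},
  {"tx": 0.0,"ty": 0.0,"tz": 0.0,"turn": 0.0},
  {"tx": 0.0,"ty": 0.0,"tz": 0.0,"turn": 0.0},
])

```text
time_s: 7.55
position: [0.3935, -0.0711, 0.1485]
tcp_rot: [[-0.102, 0.995, -0.0], [0.995, 0.102, 0.0], [0.0, -0.0, -1.0]]
force: [-0.4, -0.5, -0.1]
opening: 0.996
```

Emit:
play_rows([
  {"tx": 0.0,"ty": 0.0,"tz": -0.02,"turn": 0.0},
  {"tx": 0.0,"ty": 0.0,"tz": -0.02,"turn": 0.0},
  {"tx": 0.0,"ty": 0.0,"tz": -0.015,"turn": 0.0},
  {"tx": 0.0,"ty": 0.0,"tz": -0.015,"turn": 0.0},
  {"tx": 0.0,"ty": 0.0,"tz": 0.0,"turn": 0.0},
  {"tx": 0.0,"ty": 0.0,"tz": 0.0,"turn": 0.0},
])

```text
time_s: 8.15
position: [0.3936, -0.0715, 0.0928]
tcp_rot: [[-0.101, 0.995, 0.0], [0.995, 0.101, -0.0], [-0.0, 0.0, -1.0]]
force: [-0.2, 0.5, -0.2]
opening: 1.0
```

```bash
python3 - <<'E'
from rig import bot,vision,nets
import cv2,numpy as np
s=bot.read_state();print(s['time_s'],s['position'],s['tcp_rot'][:,0],s['opening'])
p=vision.capture("scene");cv2.imwrite(f"pics/scene4.png",cv2.resize(p["pixels"][130:290,230:430],None,fx=3.6,fy=3.6))
E
```

```text
8.15 [ 0.39355545 -0.07145788  0.09283998] [-1.01376729e-01  9.94848065e-01 -2.93353093e-04] 1.0002193806057418
```

View pics/scene4.png

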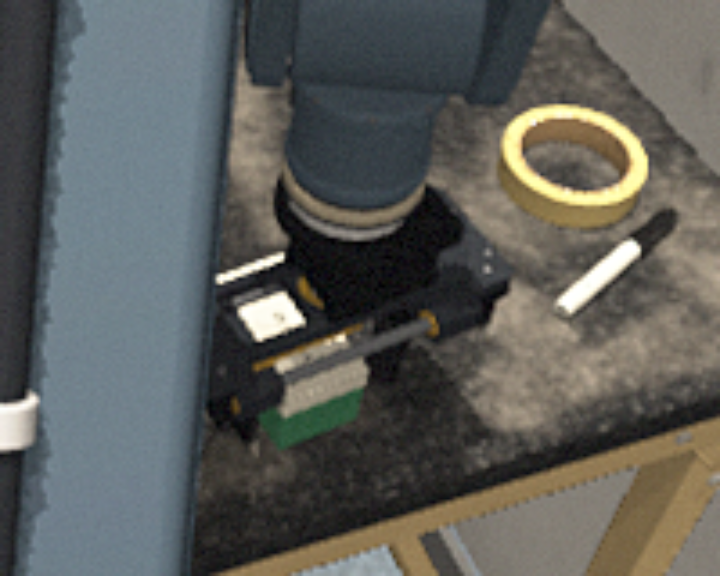

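Emit:
play_rows([
  {"tx": 0.0,"ty": 0.0,"tz": 0.0,"turn": 0.0},
  {"tx": 0.0,"ty": 0.0,"tz": 0.0,"turn": 0.0},
  {"tx": 0.0,"ty": 0.0,"tz": 0.0,"turn": 0.0},
  {"tx": 0.0,"ty": 0.0,"tz": 0.0,"turn": 0.0},
  {"tx": 0.0,"ty": 0.0,"tz": 0.0,"turn": 0.0},
  {"tx": 0.0,"ty": 0.0,"tz": 0.0,"turn": 0.0},
  {"tx": 0.0,"ty": 0.0,"tz": 0.0,"turn": 0.0},
], gripper=0.0)

```text
time_s: 8.9
position: [0.3933, -0.0715, 0.0926]
tcp_rot: [[-0.101, 0.995, 0.0], [0.995, 0.101, -0.0], [-0.0, 0.0, -1.0]]
force: [-0.4, -0.2, 2.4]
opening: 0.64
```

Emit:
play_rows([
  {"tx": 0.0,"ty": 0.0,"tz": 0.005,"turn": 0.0},
  {"tx": 0.0,"ty": 0.0,"tz": 0.0,"turn": 0.0},
])

```text
time_s: 9.1
position: [0.3932, -0.0714, 0.0967]
tcp_rot: [[-0.101, 0.995, 0.0], [0.995, 0.101, -0.0], [-0.0, 0.0, -1.0]]
force: [0.5, -0.2, -0.9]
opening: 0.64
```

Emit:
play_rows([
  {"tx": 0.01,"ty": 0.02,"tz": 0.0,"turn": 0.0},
  {"tx": 0.0155,"ty": 0.04,"tz": 0.0,"turn": -0.03},
  {"tx": 0.0155,"ty": 0.043,"tz": 0.0,"turn": -0.03},
  {"tx": 0.0155,"ty": 0.043,"tz": 0.0,"turn": -0.03},
  {"tx": 0.0155,"ty": 0.043,"tz": 0.0,"turn": -0.03},
  {"tx": 0.0155,"ty": 0.043,"tz": 0.0,"turn": -0.03},
  {"tx": 0.01,"ty": 0.03,"tz": 0.0,"turn": -0.007},
  {"tx": 0.006,"ty": 0.0156,"tz": 0.0,"turn": 0.0},
  {"tx": 0.0,"ty": 0.0,"tz": 0.0,"turn": 0.0},
  {"tx": 0.0,"ty": 0.0,"tz": 0.0,"turn": 0.0},
])

```text
time_s: 10.1
position: [0.4753, 0.1501, 0.0962]
tcp_rot: [[0.063, 0.998, -0.002], [0.998, -0.063, -0.0], [-0.0, -0.002, -1.0]]
force: [-0.7, 0.5, -1.3]
opening: 0.64
```

```bash
python3 - <<'E'
from rig import bot,vision,nets
import cv2,numpy as np
from fit import *
s=bot.read_state();print(s['time_s'],s['position'],s['tcp_rot'][:,0],s['opening'])
d=s['position'][:2]-[.6253,.1022];print(d@[.998,-.0633],d@[.0633,.998])
for n in("scene","top"):
    p=vision.capture(n);cv2.imwrite(f"pics/{n}5.png",cv2.resize(p["pixels"],None,fx=1.5,fy=1.5))
E
```

```text
10.1 [0.47527267 0.1500625  0.0962153 ] [ 6.28354714e-02  9.98023783e-01 -4.81808208e-04] 0.6404895479117092
-0.1527569735541361 0.03827004936403105
```

View pics/scene5.png

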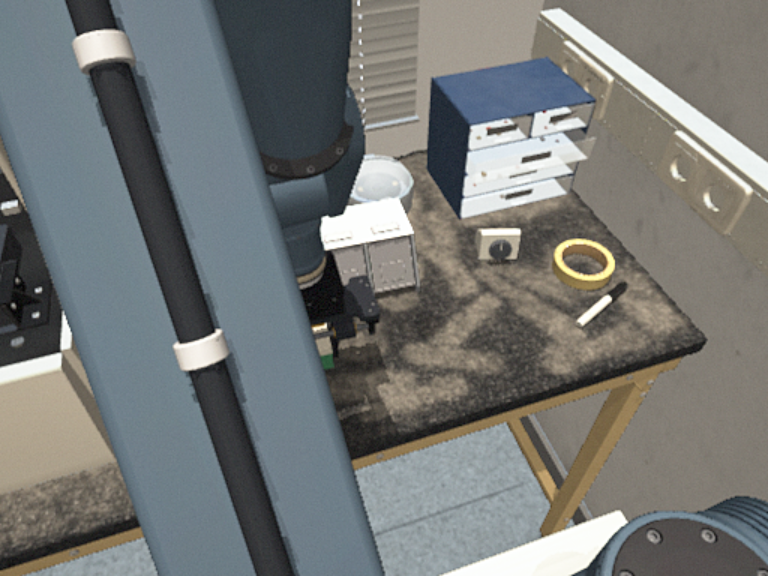

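View pics/top5.png

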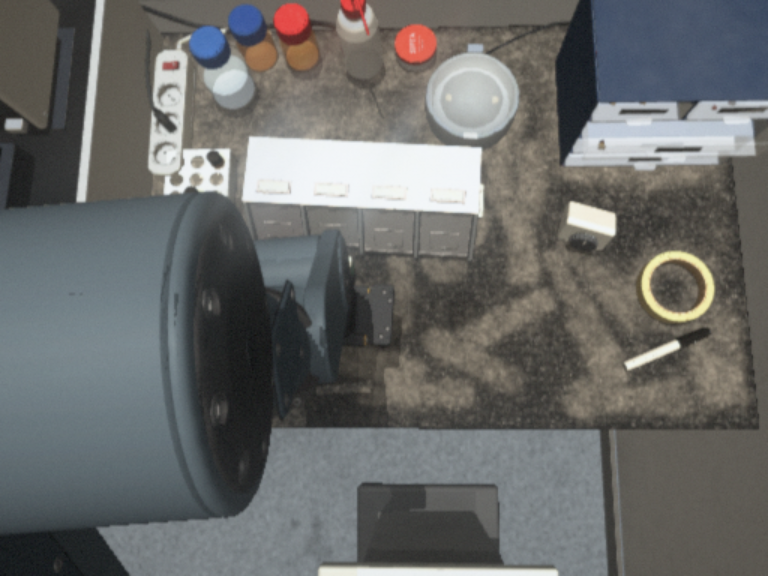

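Emit:
play_rows([
  {"tx": 0.01,"ty": 0.0,"tz": -0.003,"turn": 0.0},
  {"tx": 0.01,"ty": -0.0006,"tz": 0.0,"turn": 0.0},
  {"tx": 0.01,"ty": -0.0006,"tz": 0.0,"turn": 0.0},
  {"tx": 0.01,"ty": -0.0006,"tz": 0.0,"turn": 0.0},
  {"tx": 0.0,"ty": 0.0,"tz": 0.0,"turn": 0.0},
])

```text
time_s: 10.7
position: [0.5102, 0.1489, 0.0942]
tcp_rot: [[0.064, 0.998, 0.003], [0.998, -0.064, 0.0], [0.0, 0.003, -1.0]]
force: [0.2, 0.4, -1.1]
opening: 0.641
```

Emit:
play_rows([
  {"tx": 0.01,"ty": -0.0006,"tz": 0.0,"turn": 0.0},
  {"tx": 0.01,"ty": -0.0006,"tz": 0.0,"turn": 0.0},
  {"tx": 0.0,"ty": 0.0,"tz": 0.0,"turn": 0.0},
])

```text
time_s: 11.0
position: [0.5259, 0.1482, 0.0942]
tcp_rot: [[0.063, 0.998, 0.003], [0.998, -0.063, 0.0], [0.0, 0.003, -1.0]]
force: [0.1, -0.3, -1.2]
opening: 0.641
```

Emit:
play_rows([
  {"tx": 0.01,"ty": -0.0006,"tz": 0.0,"turn": 0.0},
  {"tx": 0.01,"ty": -0.0006,"tz": 0.0,"turn": 0.0},
  {"tx": 0.01,"ty": -0.0006,"tz": 0.0,"turn": 0.0},
  {"tx": 0.0,"ty": 0.0,"tz": 0.0,"turn": 0.0},
])

```text
time_s: 11.4
position: [0.5497, 0.1467, 0.0941]
tcp_rot: [[0.063, 0.998, 0.002], [0.998, -0.063, 0.0], [0.0, 0.002, -1.0]]
force: [-0.4, -0.0, -2.2]
opening: 0.638
```

Emit:
play_rows([
  {"tx": 0.01,"ty": -0.0006,"tz": 0.0,"turn": 0.0},
  {"tx": 0.01,"ty": -0.0006,"tz": 0.0,"turn": 0.0},
  {"tx": 0.004,"ty": -0.0003,"tz": 0.0,"turn": 0.0},
  {"tx": 0.0,"ty": 0.0,"tz": 0.0,"turn": 0.0},
  {"tx": 0.0,"ty": 0.0,"tz": -0.002,"turn": 0.0},
  {"tx": 0.0,"ty": 0.0,"tz": 0.0,"turn": 0.0},
])

```text
time_s: 12.0
position: [0.5674, 0.1456, 0.0926]
tcp_rot: [[0.063, 0.998, 0.001], [0.998, -0.063, -0.0], [-0.0, 0.001, -1.0]]
force: [-0.4, -0.2, 0.3]
opening: 0.641
```

Emit:
play_rows([
  {"tx": 0.0,"ty": 0.0,"tz": 0.0,"turn": 0.0},
  {"tx": 0.0,"ty": 0.0,"tz": 0.0,"turn": 0.0},
  {"tx": 0.0,"ty": 0.0,"tz": 0.0,"turn": 0.0},
  {"tx": 0.0,"ty": 0.0,"tz": 0.0,"turn": 0.0},
  {"tx": 0.0,"ty": 0.0,"tz": 0.0,"turn": 0.0},
  {"tx": 0.0,"ty": 0.0,"tz": 0.0,"turn": 0.0},
], gripper=1.0)

```text
time_s: 12.6
position: [0.5673, 0.1456, 0.0925]
tcp_rot: [[0.063, 0.998, 0.0], [0.998, -0.063, -0.0], [0.0, 0.0, -1.0]]
force: [0.1, -0.2, 0.5]
opening: 0.994
```

Emit:
play_rows([
  {"tx": 0.0,"ty": 0.0,"tz": 0.02,"turn": 0.0},
  {"tx": 0.0,"ty": 0.0,"tz": 0.03,"turn": 0.0},
  {"tx": 0.0,"ty": 0.0,"tz": 0.04,"turn": 0.0},
  {"tx": -0.03,"ty": 0.002,"tz": 0.02,"turn": 0.0},
  {"tx": -0.035,"ty": 0.0022,"tz": 0.0,"turn": 0.0},
])

```text
time_s: 13.1
position: [0.5175, 0.149, 0.1831]
tcp_rot: [[0.064, 0.998, 0.008], [0.998, -0.064, 0.001], [0.001, 0.008, -1.0]]
force: [0.1, 1.3, -0.5]
opening: 1.003
```

Emit:
play_rows([
  {"tx": 0.0,"ty": 0.0,"tz": 0.0,"turn": 0.0},
  {"tx": 0.0,"ty": 0.0,"tz": 0.0,"turn": 0.0},
  {"tx": 0.0,"ty": 0.0,"tz": 0.0,"turn": 0.0},
  {"tx": 0.0,"ty": 0.0,"tz": 0.0,"turn": 0.0},
  {"tx": 0.0,"ty": 0.0,"tz": 0.0,"turn": 0.0},
  {"tx": 0.0,"ty": 0.0,"tz": 0.0,"turn": 0.0},
  {"tx": 0.0,"ty": 0.0,"tz": 0.0,"turn": 0.0},
  {"tx": 0.0,"ty": 0.0,"tz": 0.0,"turn": 0.0},
  {"tx": 0.0,"ty": 0.0,"tz": 0.0,"turn": 0.0},
  {"tx": 0.0,"ty": 0.0,"tz": 0.0,"turn": 0.0},
], gripper=0.0)

```text
time_s: 14.1
position: [0.5153, 0.149, 0.1804]
tcp_rot: [[0.063, 0.998, 0.0], [0.998, -0.063, 0.0], [0.0, 0.0, -1.0]]
force: [-0.7, 0.0, -0.2]
opening: 0.171
```

```bash
python3 - <<'E'
from rig import bot,vision,nets
import cv2,numpy as np
s=bot.read_state();print(s['time_s'],s['position'],s['tcp_rot'][:,0],s['opening'])
d=s['position'][:2]-[.6253,.1022];print(d@[.998,-.0633],d@[.0633,.998])
for n in("scene","top"):
    p=vision.capture(n);cv2.imwrite(f"pics/{n}6.png",cv2.resize(p["pixels"],None,fx=1.5,fy=1.5))
E
```

```text
14.1 [0.51525538 0.14898401 0.18043306] [6.31241967e-02 9.98005679e-01 1.74235075e-05] 0.1713967448035983
-0.11278596000903088 0.03972461466533726
```

View pics/scene6.png

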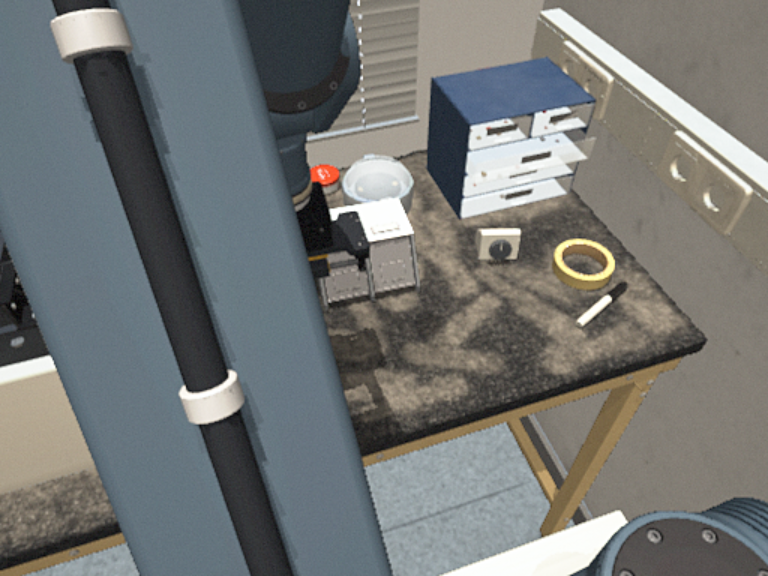

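View pics/top6.png

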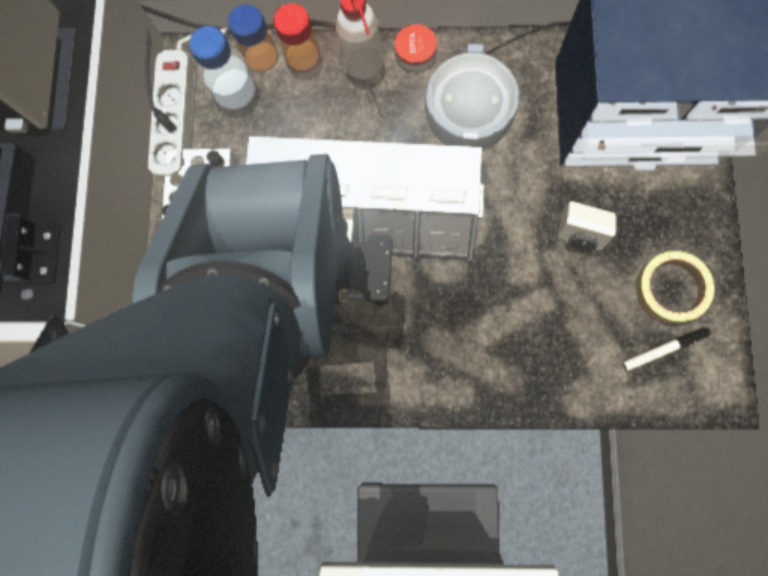

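Emit:
play_rows([
  {"tx": 0.0,"ty": 0.0,"tz": -0.04,"turn": 0.0},
  {"tx": 0.0,"ty": 0.0,"tz": -0.04,"turn": 0.0},
  {"tx": 0.0,"ty": 0.0,"tz": -0.014,"turn": 0.0},
  {"tx": 0.01,"ty": -0.001,"tz": 0.0,"turn": 0.0},
  {"tx": 0.01,"ty": -0.001,"tz": 0.0,"turn": 0.0},
  {"tx": 0.01,"ty": -0.001,"tz": 0.0,"turn": 0.0},
  {"tx": 0.005,"ty": -0.0006,"tz": 0.0,"turn": 0.0},
  {"tx": 0.0,"ty": 0.0,"tz": 0.0,"turn": 0.0},
])

```text
time_s: 15.0
position: [0.5446, 0.146, 0.1062]
tcp_rot: [[0.063, 0.998, 0.003], [0.998, -0.063, 0.0], [0.0, 0.003, -1.0]]
force: [0.4, 0.8, 0.3]
opening: 0.006
```

Emit:
play_rows([
  {"tx": 0.008,"ty": -0.0005,"tz": 0.0,"turn": 0.0},
  {"tx": 0.008,"ty": -0.0005,"tz": 0.0,"turn": 0.0},
  {"tx": 0.008,"ty": -0.0005,"tz": 0.0,"turn": 0.0},
  {"tx": 0.008,"ty": -0.0005,"tz": 0.0,"turn": 0.0},
  {"tx": 0.0,"ty": 0.0,"tz": 0.0,"turn": 0.0},
])

```text
time_s: 15.5
position: [0.5707, 0.1444, 0.1053]
tcp_rot: [[0.063, 0.998, 0.003], [0.998, -0.063, 0.0], [0.0, 0.003, -1.0]]
force: [0.3, -0.2, -0.6]
opening: 0.004
```

Emit:
play_rows([
  {"tx": 0.008,"ty": -0.0005,"tz": 0.0,"turn": 0.0},
  {"tx": 0.008,"ty": -0.0005,"tz": 0.0,"turn": 0.0},
  {"tx": 0.006,"ty": -0.0004,"tz": 0.0,"turn": 0.0},
  {"tx": 0.0,"ty": 0.0,"tz": 0.0,"turn": 0.0},
])

```text
time_s: 15.9
position: [0.5884, 0.1432, 0.1053]
tcp_rot: [[0.063, 0.998, 0.003], [0.998, -0.063, 0.0], [0.0, 0.003, -1.0]]
force: [0.5, 0.2, -1.1]
opening: 0.01
```

Emit:
play_rows([
  {"tx": 0.005,"ty": -0.0003,"tz": 0.0,"turn": 0.0},
  {"tx": 0.005,"ty": -0.0003,"tz": 0.0,"turn": 0.0},
  {"tx": 0.0,"ty": 0.0,"tz": 0.0,"turn": 0.0},
])

```text
time_s: 16.2
position: [0.5953, 0.1428, 0.1053]
tcp_rot: [[0.063, 0.998, 0.002], [0.998, -0.063, 0.0], [0.0, 0.002, -1.0]]
force: [-1.2, 0.4, -0.8]
opening: 0.004
```

Emit:
play_rows([
  {"tx": 0.004,"ty": -0.0003,"tz": 0.0,"turn": 0.0},
  {"tx": 0.0,"ty": 0.0,"tz": 0.0,"turn": 0.0},
])

```text
time_s: 16.4
position: [0.5983, 0.1426, 0.1053]
tcp_rot: [[0.063, 0.998, 0.001], [0.998, -0.063, 0.0], [0.0, 0.001, -1.0]]
force: [-1.6, 0.1, -0.8]
opening: 0.002
```

Emit:
play_rows([
  {"tx": 0.004,"ty": -0.0003,"tz": 0.0,"turn": 0.0},
  {"tx": 0.0,"ty": 0.0,"tz": 0.0,"turn": 0.0},
  {"tx": 0.0,"ty": 0.0,"tz": 0.0,"turn": 0.0},
])

```text
time_s: 16.7
position: [0.6005, 0.1425, 0.1052]
tcp_rot: [[0.063, 0.998, -0.001], [0.998, -0.063, 0.0], [-0.0, -0.001, -1.0]]
force: [-3.7, 0.8, 2.1]
opening: 0.005
```

Emit:
play_rows([
  {"tx": 0.004,"ty": -0.0003,"tz": 0.0,"turn": 0.0},
  {"tx": 0.0,"ty": 0.0,"tz": 0.0,"turn": 0.0},
  {"tx": 0.0,"ty": 0.0,"tz": 0.0,"turn": 0.0},
])

```text
time_s: 17.0
position: [0.601, 0.1425, 0.1051]
tcp_rot: [[0.063, 0.998, -0.007], [0.998, -0.063, -0.0], [-0.0, -0.007, -1.0]]
force: [-9.1, 1.6, 6.3]
opening: 0.004
```

Emit:
play_rows([
  {"tx": -0.025,"ty": 0.0016,"tz": 0.0,"turn": 0.0},
  {"tx": -0.05,"ty": 0.003,"tz": 0.0,"turn": 0.0},
  {"tx": -0.05,"ty": 0.003,"tz": 0.03,"turn": 0.0},
  {"tx": -0.03,"ty": -0.05,"tz": 0.05,"turn": 0.0},
  {"tx": 0.0,"ty": -0.06,"tz": 0.05,"turn": 0.0},
  {"tx": 0.0,"ty": -0.06,"tz": 0.03,"turn": 0.0},
  {"tx": 0.0,"ty": -0.06,"tz": 0.0,"turn": 0.0},
  {"tx": 0.0,"ty": -0.06,"tz": 0.0,"turn": 0.0},
  {"tx": 0.0,"ty": -0.06,"tz": 0.0,"turn": 0.0},
  {"tx": 0.0,"ty": 0.0,"tz": 0.0,"turn": 0.0},
])

```text
time_s: 18.0
position: [0.4875, -0.1185, 0.2172]
tcp_rot: [[0.07, 0.998, 0.008], [0.998, -0.07, -0.006], [-0.005, 0.008, -1.0]]
force: [0.0, 0.9, -0.2]
opening: 0.003
```

```bash
python3 - <<'E'
from rig import bot,vision,nets
import cv2,numpy as np
s=bot.read_state();print(s['time_s'],s['position'])
for n in("scene","top"):
    p=vision.capture(n);a=p["pixels"]
    a=a[110:240,130:290] if n=="scene" else a[80:180,155:335]
    cv2.imwrite(f"pics/{n}7.png",cv2.resize(a,None,fx=4,fy=4,interpolation=cv2.INTER_CUBIC))
E
```

```text
18.0 [ 0.48745391 -0.11847479  0.21720648]
```

View pics/scene7.png

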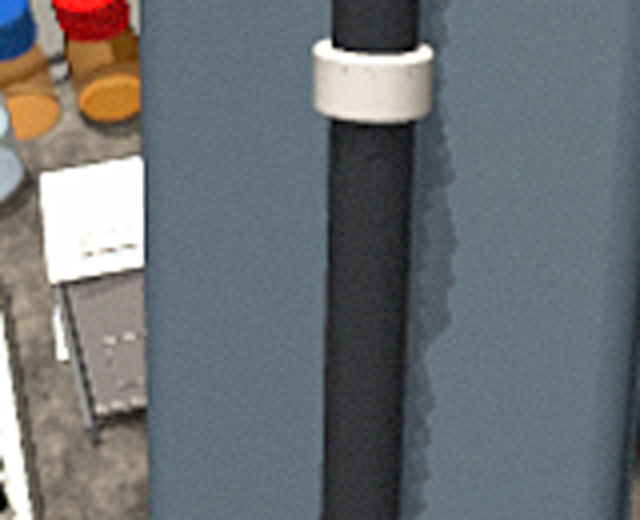

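View pics/top7.png

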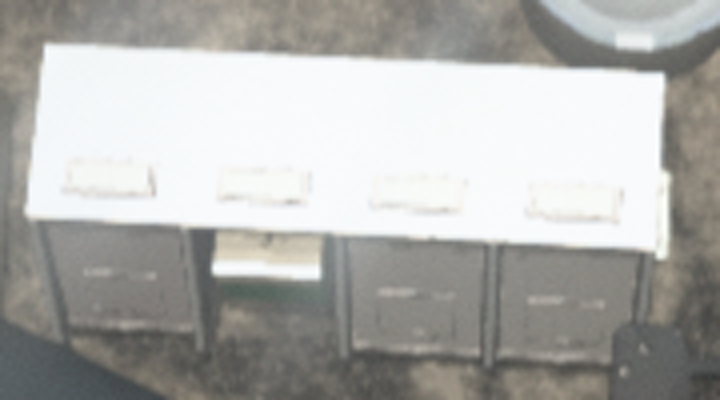

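```bash
python3 - <<'E'
from fit import *
for x in(-.018,-.024,-.03):
  print(x,(proj("top",w([.6245,.1019,-.0604],[(x,.039+.0285,.053),(x,.039-.0285,.053)]))-[155,80])*4)
E
```

```text
-0.018 [[212.78523307 272.56196898]
 [321.2421145  278.01906689]]
-0.024 [[211.80003962 283.62580206]
 [320.3882043  289.12571254]]
-0.03 [[210.8124077  294.71701949]
 [319.53217367 300.2599382 ]]
```

```bash
python3 -c "
from rig import bot
s=bot.read_state();print(s['qvel'],s['force']);print(bot.hand_in())"
```

```text
[ 3.05468398 -0.13060232  1.86180141  0.38245918  0.78243244  0.10669814] [ 0.20389982  0.71351956 -0.1107275 ]
the job is handed in; nothing more can be done
None
```

The carton is in bay 2, flat and pushed against the back wall, and the job was handed in at about 18 s. The hand-in gives no verdict.

- **Finding the bay:** Flap 1 stopped hard, with under 5 mm of travel and about 12 N. Flap 2 gave more than 20 mm with almost no force, so bay 2 was the empty one. I did not press flaps 3 and 4. The carton stayed where it lay during both presses.
- **Placing it:** I gripped the carton near its rear end, aligned it with the bay and slid it through flap 2. After releasing it, I pushed its end with closed fingers until they stalled at about 9 N, where the home position was expected.
- **Last check:** In the top picture, the near end's edge is at about rack x = -18 to -19 mm (home is -18 mm). It is centred and square in bay 2.
- **What I could not see:** The scene camera's view of bay 2 was blocked by the arm, both in the last check and during the flap press. The finding at flap 2 therefore rests on touch and arm position alone. The arm was clear of everything but still settling slightly at hand-in, with joint 1 at about 3 °/s.

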